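# Draw the long file out from under the toolbox tray

### The arm

A 6-joint arm with a two-finger parallel gripper is mounted at the origin on the work surface. World frame = base frame: x ahead of the robot, y to its left, z up, the work surface at z = 0. Lengths are in m, angles in degrees, forces in N, time in s.
With the tool pointing down it reaches from about 0.375 to 0.925 m from the base axis. Payload 5.7 kg.
Tool frame: the origin (TCP) lies between the finger pads, 19 mm behind the fingertips; this is the grasp point; z points along the fingers, y is the line along which they close (so a half turn about z gives the same grasp; the last joint's range is limited). The gripper opens to 85 mm and grips with 20 to 120 N. Pads are 22 mm wide; open, the fingers measure 114 mm over their backs; the gripper's body (76 mm by 85 mm) begins 54 mm behind the grasp point. The pads swing forward as they close: fully open they stand 13 mm farther back than shut.
Start: joints at [61.129, 20.558, 86.54, -0, 72.909, -6.595], TCP at [0.227, 0.555, 0.25] pointing down, gripper open.
Joint ranges: [-170.27, 170.27], [-57.76, 135], [12.27, 136.19], [-55.21, 235.2], [11.17, 155.16], [-170.74, 170.74]. Speed limits (degrees/s): [136.94, 136.94, 180, 180, 180, 180].

### API

Orientations are given as [roll, pitch, yaw] about the fixed x, y, z axes, in that order (R = Rz(yaw) Ry(pitch) Rx(roll)).
In Python, from bench import manip gives the robot as it stands.
- The arm moves only by the tool send_rows, never from a script. Its argument "motion" is one flat list of numbers, 4 for each row, row after row: the shift along the tool's x, y, z in m, then the turn about the tool's z in rad. A call has 1 to 12 rows; each row shifts and turns the commanded pose from where the row before left it, along the tool's axes as they then stand; what a row does not reach is not made up. A row lasts 1/8 s, in which the tool goes at most 62.5 mm and 10.7 degrees, less where a joint would pass 70% of its speed; a pose out of reach is approached as far as the arm can. A call is refused whole if a number of a shift passes 0.0625 or a number of a turn 0.188, either way. A call with a gripper value outside its range is refused whole. "grip" is the opening, from 0 (shut) to 1 (fully open), set as the call begins (left out, the last holds). The fingers move at their own pace and stop on an object; "grip_force" is the grip in N (left out, the last holds). Time passes only in rows, so rows that do not move let the fingers close. It gives the time, the measured TCP pose, the force, the opening and the grip force at its end, in the units of the state.
- manip.get_obs(): the state, without advancing time (a new reading comes with each control period).
- manip.camera(name): name is "scene" or "side" or "wrist"; returns a dict with "image" (384x512x3 uint8, blue, green, red), "z_map" (384x512 float32, m along the optical axis (not along the pixel's ray), 0 where there is no reading), "intrinsics" (3x3 intrinsics, pixels), "extrinsics" (4x4, takes a point from camera to world coordinates). Camera axes: x right, y up, looking along -z (the intrinsics and any distortion apply to the point x, -y, -z); pixel columns grow to the right and rows downward; lengths in m; the calibration is good to about 2 mm. A picture is of the moment at which its call begins.
- manip.hand_in(): hands the job in; it is judged then, once.
Trained networks look in the newest picture that a camera, given by its name, has taken for a name from the list of things; names that differ only in an ending like _2 or _b are one class to them, and where a whole thing is asked for, a point or a joint stands for the part that bears it (a point fixed in the world has none). Each returns a list of dicts, best first, with "score" (0 to 1); they miss things now and then, are a little off and sometimes report something else, mostly with a low value. They report only what shows in the picture. A call takes as long as a camera call.
- manip.boxes_of(camera, name): "rect" ([left, top, right, bottom] in pixels, round what is visible of it).
- manip.outline_of(camera, name): "pixels" (384x512 bool, what is visible of it) and "rect" ([left, top, right, bottom] in pixels, round what is visible of it).
The state is a dict: "t": time; "joints": joint angles; "qvel": joint speeds; "effort": joint torques, N m; "position": TCP position; "tool_rot": TCP orientation; "force": force on the tool from outside, world axes, zero at the start; "torque": the same for the moment, N m; "grip_width": finger opening in m; "grasp_force": force on a finger pad.
Only numpy, scipy, OpenCV 4.12 (cv2) and the standard library are available. Lean on these libraries where they do the work, as an engineer would, in place of code of your own. Each camera call takes 0.05 s, during which the arm holds its last target. There are 200 camera calls.

### The job

The drilled collar needs deburring, so fetch the flat file: it lies in the bottom of the open red toolbox with its point under the small-parts tray. Take it by its blue handle, tilt the handle up through the open part of the box and draw the blade out from under the tray, leaving the full tray seated where it is and the spanner, pliers and collar undisturbed. Finish while still holding the file by its handle, roughly level and still, in the air with all of it well above the rim of the box (some 8 cm or more); do not put it down.

Things in the scene. Friction and masses are not known exactly. Their poses are not given: they have to be found in the camera images.
- toolbox: Open red steel toolbox, fixed, 244 (x) x 388 (y) x 118 mm high, walls and floor 4 mm. Origin: centre of underside; y along its length. Tray covers its +y end, -y end is open. Tray ledges 12 mm wide, tops at 78 mm, on both long walls from y +20 to +190 mm only. Lid thrown back at +x, sloping from the rim to the bench 370 mm from the centre. Place and yaw vary.
- tray: Grey small-parts tray full of screws, 230 (x) x 145 (y) x 38 mm high, 0.7 kg, loose on the ledges, axes as the toolbox's. Origin: centre of its underside, 78 mm above the bench; top 2 mm below the box rim. The edge facing the opening is 72.5 mm from the origin towards the box's -y; its place along the box varies by 20 mm.
- file: Flat file, 302 mm, 0.15-0.27 kg, on the toolbox floor, point 70-115 mm under the tray. Blue handle 105 mm long, 28 wide, 26 high, flat sides; ferrule 14 long; dark blade 183 x 21 x 5 mm. Origin: mid-length at floor level, near its balance; x from handle to point, level as it lies (the file's own centre line slopes 3 deg down to the point), z up.
- file_handle (a point): Centre of the file's blue handle, 52.5 mm from its butt; as it lies, about 16 mm above the box floor.
- file_butt (a point): Centre of the handle's butt end, the file's near end.
- file_point (a point): Centre of the blade's end, the file's far end; as it lies, about 3 mm above the box floor.
- spanner: Bystander: steel spanner 145 x 25 x 7 mm, loose on the toolbox floor along its -x wall in the open end, about 92 mm off the box's centre line. Origin: centre of its underside, x along it.
- pliers: Bystander: blue-handled long-nose pliers, 175 x 58 x 14 mm, loose on the bench at one side of the toolbox. Origin: under the joint, x towards the jaws.
- collar: Bystander: drilled steel collar, 48 mm across, 22 mm high, loose on the bench at the other side of the toolbox. Origin: centre of its underside.

How it is judged:
By the outcome, as a careful person would: the job done as asked, in the order asked, and still so for the second after the job is handed in, while the arm keeps its last pose, push and grip.
It also fails if it takes over 38 s, if anything falls off the work surface, if the arm or the gripper's body presses on something with over 40 N, if the wrist force passes 120 N, or if a joint passes its speed limit or range.

## Working session

There is one attempt and no reset: what is moved stays moved. The work goes in short steps, Python scripts to look and compute and a tool call to move; the robot and the scene stay as the last step left them, time stands still between calls to the robot, and variables do not carry over. Pictures are saved under pics/ and viewed, at most 10 in all, crops included, and the job is handed in when it is done.

Besides the shell and the picture viewer there is one more tool, called after ">>>" by a JSON object that holds its "method" and its "body". send_rows: Moves the arm, as the interface text tells. Its arguments: {"type":"object","properties":{"motion":{"type":"array","items":{"type":"number"}},"grip":{"type":"number"},"grip_force":{"type":"number"}},"required":["motion"]}

```bash
ls; mkdir -p pics; cat > h.py <<'E'
import numpy as np, cv2
from bench import manip
def pts(c, m=None):
    z=c["z_map"]; K=np.array(c["intrinsics"]); T=np.array(c["extrinsics"])
    v,u=np.nonzero((z>0) if m is None else (m&(z>0)))
    d=z[v,u]; x=(u-K[0,2])/K[0,0]*d; y=(v-K[1,2])/K[1,1]*d
    P=np.c_[x,-y,-d]@T[:3,:3].T+T[:3,3]
    return u,v,P
E
python3 - <<'E'
from h import *
ims=[]
for n in ["scene","side","wrist"]:
    c=manip.camera(n); ims.append(c["image"]); print(n,np.round(c["extrinsics"],3).tolist())
    for o in ["file","file_handle","tray","toolbox","spanner","pliers","collar"]:
        r=manip.outline_of(n,o)
        for q in r[:1]:
            u,v,P=pts(c,q["pixels"])
            if len(P): print(n,o,round(q["score"],2),q["rect"],np.round(np.median(P,0),3),np.round(np.percentile(P,2,0),3),np.round(np.percentile(P,98,0),3))
cv2.imwrite("pics/a.png",cv2.resize(np.hstack(ims[:2]),(800,300)))
cv2.imwrite("pics/w.png",ims[2])
print(manip.get_obs())
E
```

```text
pics
scene [[0.318, -0.792, 0.521, 1.13], [0.948, 0.265, -0.176, -0.089], [0.001, 0.55, 0.835, 0.986], [0.0, 0.0, 0.0, 1.0]]
scene file 0.78 [166.8, 199.4, 234.1, 228.9] [ 0.568 -0.088  0.024] [ 0.546 -0.171  0.01 ] [0.585 0.03  0.036]
scene file_handle 0.82 [168.0, 203.2, 234.2, 229.1] [ 0.568 -0.09   0.022] [ 0.54  -0.173  0.002] [0.586 0.03  0.035]
scene tray 0.75 [212.8, 143.2, 289.0, 213.7] [0.535 0.094 0.092] [0.424 0.019 0.081] [0.646 0.17  0.116]
scene toolbox 0.67 [142.2, 136.6, 337.0, 342.5] [ 0.729 -0.019  0.038] [ 0.431 -0.191  0.   ] [0.901 0.212 0.12 ]
scene spanner 0.73 [163.1, 187.5, 206.9, 203.6] [ 0.469 -0.093  0.009] [ 0.45  -0.17   0.002] [ 0.482 -0.041  0.013]
scene pliers 0.66 [96.6, 227.9, 131.8, 273.6] [ 0.596 -0.342  0.011] [ 0.525 -0.388 -0.002] [ 0.669 -0.316  0.015]
scene collar 0.67 [306.3, 148.3, 319.9, 165.1] [0.472 0.34  0.02 ] [0.446 0.318 0.   ] [0.491 0.363 0.025]
side [[0.936, 0.259, -0.239, 0.232], [-0.352, 0.712, -0.607, -0.729], [0.013, 0.652, 0.758, 1.124], [0.0, 0.0, 0.0, 1.0]]
side file 0.74 [252.7, 218.0, 292.5, 272.8] [ 0.556 -0.055  0.019]
[... 687 characters left out ...]
1, 0.373], [0.0, 0.0, 0.0, 1.0]]
{'t': 1.2, 'joints': array([ 6.11280238e+01,  2.05573033e+01,  8.65395148e+01, -1.17653029e-03,
        7.29099501e+01, -6.59519730e+00]), 'qvel': array([ 0.0088197 , -0.07370678,  0.06512518, -0.09479397,  0.08779346,
       -0.05159451]), 'effort': array([-2.02329691e-03, -5.27601421e+01, -2.79049605e+01, -2.06765249e-04,
        1.67022703e-03, -2.63510140e-05]), 'position': array([0.22744935, 0.55517933, 0.24997137]), 'tool_rot': array([-1.79993148e+02,  3.39751041e-04,  1.57723567e+02]), 'force': array([-0.36148679,  0.24010002,  0.34320824]), 'torque': array([-0.03754544,  0.01852531,  0.01542389]), 'grasp_force': 0.0, 'grip_width': 0.08561185155877765}
```

View pics/a.png

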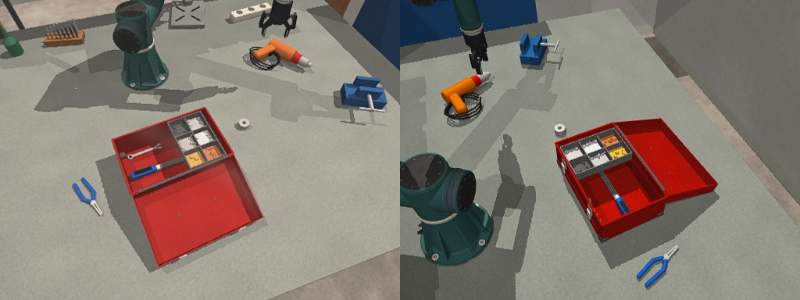

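View pics/w.png

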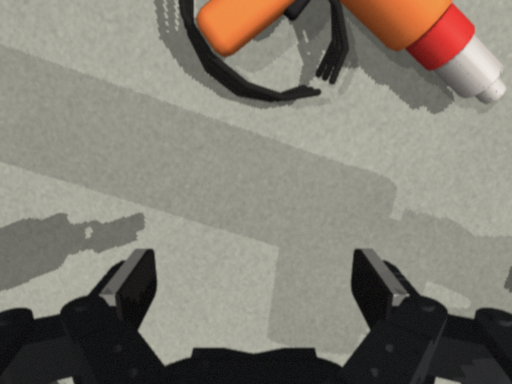

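The scene and side views show the red box with the tray at its +y end. The blue handle is in the open -y end, near scene (200,215), with the spanner on its -x side. The wrist view shows only bench clutter. Next I'll fit the file's axis from the handle pixels.

```bash
python3 - <<'E'
from h import *
for n in ["scene","side"]:
    c=manip.camera(n)
    m=manip.outline_of(n,"file")[0]["pixels"]; m=cv2.dilate(m.astype(np.uint8),np.ones((5,5)))>0
    hsv=cv2.cvtColor(c["image"],cv2.COLOR_BGR2HSV)
    b=m&(hsv[...,0]>95)&(hsv[...,0]<130)&(hsv[...,1]>120)
    k=m&(hsv[...,1]<110)
    for nm,mm in (("handle",b),("blade",k)):
        u,v,P=pts(c,mm)
        p=P[:,:2]; ce=np.median(p,0); p=p[np.linalg.norm(p-ce,axis=1)<.15]
        d=np.linalg.svd(p-p.mean(0))[2][0]; d=d*np.sign(d[1]); s=(p-p.mean(0))@d; t=(p-p.mean(0))@[d[1],-d[0]]
        print(n,nm,len(p),"dir deg",np.degrees(np.arctan2(d[1],d[0])),"mid",p.mean(0)+d*(np.percentile(s,1)+np.percentile(s,99))/2+np.array([d[1],-d[0]])*(np.percentile(t,2)+np.percentile(t,98))/2,"len",np.ptp(s),np.ptp(np.percentile(t,[2,98])),"z",np.percentile(P[:,2],[5,50,95]))
    u,v,P=pts(c)
    # box rim
    r=P[(P[:,2]>.1145)&(P[:,2]<.122)&(P[:,0]>.38)&(P[:,0]<.7)&(abs(P[:,1])<.25)]
    rect=cv2.minAreaRect(r[:,:2].astype(np.float32)); print("rim",rect)
    t=manip.outline_of(n,"tray")[0]["pixels"]; u,v,P=pts(c,t); r=P[P[:,2]>.1]; print("tray",cv2.minAreaRect(r[:,:2].astype(np.float32)),len(r))
    x0,y0,w,h=cv2.boundingRect((m).astype(np.uint8)); 
    cv2.imwrite(f"pics/c_{n}.png",cv2.resize(c["image"][y0-60:y0+h+40,x0-50:x0+w+60],None,fx=3,fy=3))
E
```

```text
scene handle 221 dir deg 95.73908290644461 mid [ 0.5712454  -0.12743827] len 0.10131351655227393 0.02370091980296972 z [0.01845009 0.0289381  0.03422611]
scene blade 350 dir deg 92.05832458901024 mid [ 0.57490177 -0.06801133] len 0.21472490523107662 0.06782668011174978 z [0.00982843 0.01692034 0.0816673 ]
rim ((0.5538164973258972, -0.002434059977531433), (0.2613779306411743, 0.3960312604904175), 5.787639617919922)
tray ((0.5412177443504333, 0.09430830925703049), (0.23741191625595093, 0.14555402100086212), 6.361717700958252) 802
side handle 133 dir deg 90.44915634047659 mid [ 0.56307773 -0.11352258] len 0.07085576397879598 0.026897574104293054 z [0.01850913 0.02780911 0.03370252]
side blade 381 dir deg 95.77977873366181 mid [ 0.55183276 -0.04002947] len 0.22003318777980305 0.03460953028732867 z [0.00907939 0.01609166 0.03592179]
rim ((0.5509092807769775, -0.002523854374885559), (0.25912678241729736, 0.39892202615737915), 6.292941570281982)
tray ((0.5369874835014343, 0.09320743381977081), (0.23582243919372559, 0.15129835903644562), 5.67610502243042) 1082
```

View pics/c_scene.png

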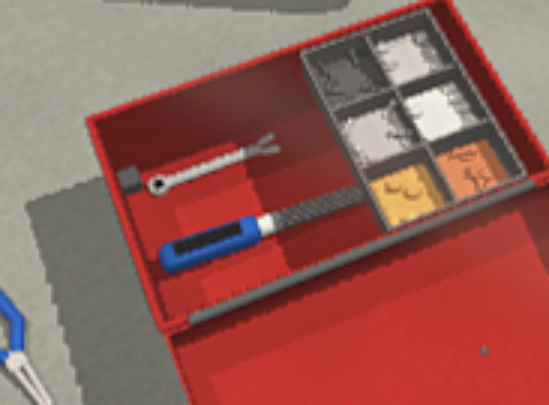

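>>> {"method": "send_rows", "body": {"motion": [0, 0, 0, 0.18, 0, 0, 0, 0.18, 0, 0, 0, 0.18, 0, 0, 0, 0.18, 0, 0, 0, 0.18, 0, 0, 0, 0.18, -0.056, 0.021, 0, 0, -0.056, 0.021, 0, 0, -0.056, 0.021, 0, 0, -0.056, 0.021, 0, 0, -0.056, 0.021, 0, 0, -0.056, 0.021, 0, 0], "grip": 1}}

```text
t: 3.0
position: [0.3878, 0.2321, 0.2503]
tool_rot: [179.9, -0.0, 95.9]
force: [1.6, -0.2, -0.2]
grip_width: 0.0852
grasp_force: 0.0
```

>>> {"method": "send_rows", "body": {"motion": [-0.055, 0.021, 0, 0, -0.055, 0.021, 0, 0, -0.055, 0.021, 0, 0, -0.055, 0.021, 0, 0, -0.055, 0.021, 0, 0, -0.055, 0.021, 0, 0, -0.055, 0.021, 0, 0, 0, 0, 0, 0, 0, 0, 0, 0]}}

```text
t: 4.12
position: [0.5719, -0.134, 0.2496]
tool_rot: [-179.9, -0.1, 95.8]
force: [-0.5, 0.6, 0.0]
grip_width: 0.0852
grasp_force: 0.0
```

```bash
cat > look.py <<'E'
from h import *
c=manip.camera("wrist"); o=manip.get_obs()
hsv=cv2.cvtColor(c["image"],cv2.COLOR_BGR2HSV)
u,v,P=pts(c,(hsv[...,0]>95)&(hsv[...,0]<130)&(hsv[...,1]>120))
P=P[(P[:,2]>.012)&(P[:,2]<.05)&(abs(P[:,0]-.57)<.06)&(abs(P[:,1]+.13)<.09)]
r=cv2.minAreaRect(P[:,:2].astype(np.float32)); print(len(P),"handle",r,np.percentile(P[:,2],[5,50,95]))
p=P[:,:2]; d=np.linalg.svd(p-p.mean(0),full_matrices=False)[2][0]; print(np.degrees(np.arctan2(*d[::-1])))
print(o["t"],o["position"],o["tool_rot"],o["force"],o["grip_width"])
E
python3 look.py; python3 -c "
from h import *
c=manip.camera('wrist'); cv2.imwrite('pics/w2.png',c['image'])"
```

```text
1404 handle ((0.5674740076065063, -0.1255137026309967), (0.026166576892137527, 0.10088584572076797), 5.287167072296143) [0.02647958 0.0297219  0.03361573]
-84.66389547514227
4.175 [ 0.57167046 -0.13333769  0.24974016] [-1.79938029e+02 -5.12468108e-02  9.58560740e+01] [-1.017358   -0.0481832  -0.26272274] 0.085546757153483
```

View pics/w2.png

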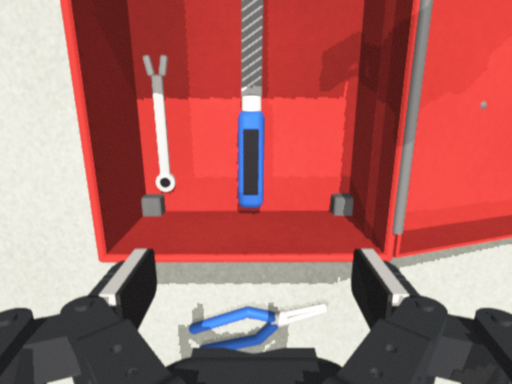

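The wrist view shows the handle at about (250,160), with clear space to the spanner and to the end wall. The fitted size of 26 x 101 mm and top height of 34 mm match the given handle. Descending now.

>>> {"method": "send_rows", "body": {"motion": [-0.004, -0.0035, 0.03, 0.01, 0, 0, 0.04, 0, 0, 0, 0.04, 0, 0, 0, 0.04, 0, 0, 0, 0.03, 0, 0, 0, 0.02, 0, 0, 0, 0.012, 0, 0, 0, 0.01, 0, 0, 0, 0, 0], "grip": 0.7}}

```text
t: 5.35
position: [0.5692, -0.1382, 0.0279]
tool_rot: [-180.0, -0.0, 95.3]
force: [-0.1, -0.4, -0.0]
grip_width: 0.0598
grasp_force: 0.0
```

>>> {"method": "send_rows", "body": {"motion": [0, 0, 0, 0, 0, 0, 0, 0, 0, 0, 0, 0, 0, 0, 0, 0, 0, 0, 0, 0, 0, 0, 0, 0], "grip": 0, "grip_force": 20}}

```text
t: 6.1
position: [0.5698, -0.1389, 0.0284]
tool_rot: [180.0, 0.0, 95.3]
force: [-0.5, -1.0, 5.2]
grip_width: 0.0273
grasp_force: 24.9
```

>>> {"method": "send_rows", "body": {"motion": [0, 0, -0.008, 0, 0, 0, -0.008, 0, 0, 0, -0.008, 0, 0, 0, -0.008, 0, 0, 0, -0.008, 0, 0, 0, 0, 0]}}

```text
t: 6.85
position: [0.57, -0.1388, 0.0689]
tool_rot: [179.9, 0.0, 95.3]
force: [0.0, -0.4, -1.4]
grip_width: 0.0273
grasp_force: 23.6
```

```bash
cat > ang.py <<'E'
from h import *
import sys
o=manip.get_obs(); print(o["t"],np.round(o["position"],4),np.round(o["force"],1),np.round(o["torque"],2),o["grip_width"],o["grasp_force"])
x,y=o["position"][:2]
ims=[]
for n in ["scene","side"]:
    c=manip.camera(n); ims.append(c["image"])
    q=manip.outline_of(n,"file")
    if not q: continue
    m=q[0]["pixels"]
    u,v,P=pts(c,m); d=np.array([-.092,.996]); s=(P[:,:2]-[x,y])@d; lat=(P[:,:2]-[x,y])@[.996,.092]
    k=(abs(lat)<.03)&(s>-.07)&(s<.3)
    for a in np.arange(-.06,.3,.03):
        kk=k&(s>=a)&(s<a+.03)
        if kk.sum()>3: print(n,round(a+.015,3),kk.sum(),"z90",np.round(np.percentile(P[kk,2],85),3))
    if n=="side": vv,uu=np.nonzero(m); cv,cu=int(vv.mean()),int(uu.mean())
cv2.imwrite("pics/%s.png"%sys.argv[1],cv2.resize(ims[1][max(cv-100,0):cv+90,max(0,cu-110):cu+110],None,fx=3,fy=3))
E
python3 ang.py l1
```

```text
6.85 [ 0.57   -0.1388  0.0689] [ 0.  -0.4 -1.4] [-0.26 -0.02 -0.  ] 0.027312252224001913 23.647668957710266
scene -0.045 26 z90 0.074
scene -0.015 41 z90 0.074
scene 0.015 52 z90 0.071
scene 0.045 106 z90 0.07
scene 0.075 67 z90 0.065
scene 0.105 67 z90 0.056
scene 0.135 64 z90 0.055
scene 0.165 43 z90 0.054
side -0.015 94 z90 0.076
side 0.015 13 z90 0.072
side 0.075 44 z90 0.063
side 0.105 68 z90 0.056
side 0.135 75 z90 0.054
side 0.165 71 z90 0.052
side 0.195 4 z90 0.049
```

View pics/l1.png

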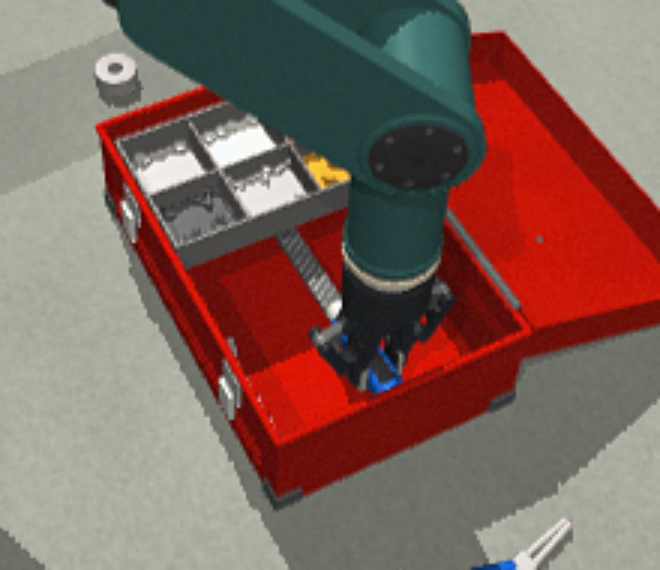

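The view shows the file held nearly level, with the blade still under the tray edge at about (285,240) in the crop. Gripped 40 mm from the butt, the pads' friction stops the file pivoting. I'll lower it, slide it forward so the end wall leaves room, and re-grip near the butt with a smaller pad overlap so it swings.

>>> {"method": "send_rows", "body": {"motion": [0, 0, 0.014, 0, 0, 0, 0.014, 0, 0, 0, 0.012, 0, 0.012, 0, 0, 0, 0.012, 0, 0, 0, 0.012, 0, 0, 0, 0, 0, 0, 0]}}

```text
t: 7.92
position: [0.5656, -0.1014, 0.0281]
tool_rot: [-180.0, -0.0, 95.4]
force: [-0.1, 0.7, -2.1]
grip_width: 0.0272
grasp_force: 23.8
```

>>> {"method": "send_rows", "body": {"motion": [0, 0, 0, 0, 0, 0, 0, 0, 0, 0, -0.006, 0, -0.015, 0, -0.005, 0, -0.015, 0, 0, 0, 0, 0, 0, 0], "grip": 0.65}}

```text
t: 8.68
position: [0.5694, -0.1346, 0.0392]
tool_rot: [179.9, 0.0, 95.2]
force: [0.7, 0.9, -0.2]
grip_width: 0.0555
grasp_force: 0.0
```

```bash
python3 look.py; python3 ang.py l2
```

```text
8657 handle ((0.5648541450500488, -0.08821924030780792), (0.027256950736045837, 0.09874843806028366), 5.360321521759033) [0.0257426  0.02952958 0.03353909]
-84.51763569191986
8.725 [ 0.56889028 -0.1337262   0.03900002] [1.79990201e+02 6.54725043e-03 9.51689910e+01] [ 0.39278427  0.30317134 -0.12361587] 0.05558108757807518
8.725 [ 0.5689 -0.1337  0.039 ] [ 0.4  0.3 -0.1] [ 0.01  0.05 -0.01] 0.05558108757807518 0.0
scene 0.015 52 z90 0.034
scene 0.045 104 z90 0.033
scene 0.075 101 z90 0.031
scene 0.105 67 z90 0.026
scene 0.135 71 z90 0.018
scene 0.165 44 z90 0.017
side -0.015 44 z90 0.033
side 0.015 41 z90 0.035
side 0.075 55 z90 0.031
side 0.105 51 z90 0.027
side 0.135 59 z90 0.019
side 0.165 60 z90 0.017
side 0.195 42 z90 0.016
```

>>> {"method": "send_rows", "body": {"motion": [0.004, 0, 0, 0, 0, 0, 0, 0, 0, 0, 0, 0, 0, 0, 0, 0, 0, 0, 0, 0], "grip": 0, "grip_force": 20}}

```text
t: 9.55
position: [0.5683, -0.1286, 0.039]
tool_rot: [-180.0, -0.0, 95.3]
force: [-0.1, -0.3, 0.7]
grip_width: 0.0276
grasp_force: 24.9
```

>>> {"method": "send_rows", "body": {"motion": [0, 0, -0.008, 0, 0, 0, -0.008, 0, 0, 0, -0.008, 0, 0, 0, -0.008, 0, 0, 0, -0.008, 0, 0, 0, 0, 0]}}

```text
t: 10.3
position: [0.569, -0.1288, 0.0799]
tool_rot: [179.9, 0.0, 95.3]
force: [0.1, 0.1, -2.2]
grip_width: 0.0273
grasp_force: 24.5
```

```bash
python3 ang.py l3
```

```text
10.3 [ 0.569  -0.1288  0.0799] [ 0.1  0.1 -2.2] [-0.24 -0.08  0.03] 0.027331540119513966 24.464783370494843
scene 0.015 49 z90 0.071
scene 0.045 102 z90 0.068
scene 0.075 81 z90 0.061
scene 0.105 59 z90 0.05
scene 0.135 61 z90 0.039
scene 0.165 17 z90 0.035
side -0.015 70 z90 0.075
side 0.015 13 z90 0.076
side 0.075 29 z90 0.06
side 0.105 45 z90 0.051
side 0.135 51 z90 0.039
side 0.165 52 z90 0.034
side 0.195 13 z90 0.028
```

The file is now pivoting, at about 11°, with the point still near the floor. I'll keep lifting while drawing it back.

>>> {"method": "send_rows", "body": {"motion": [-0.006, 0, -0.008, 0, -0.006, 0, -0.008, 0, -0.006, 0, -0.008, 0, -0.006, 0, -0.008, 0, -0.006, 0, -0.008, 0, 0, 0, -0.01, 0, 0, 0, -0.01, 0]}}

```text
t: 11.38
position: [0.5711, -0.1584, 0.1397]
tool_rot: [-180.0, -0.0, 95.3]
force: [-0.6, -0.2, -1.3]
grip_width: 0.0274
grasp_force: 24.2
```

```bash
python3 ang.py l4
```

```text
11.375 [ 0.5711 -0.1584  0.1397] [-0.6 -0.2 -1.3] [-0.19 -0.03 -0.03] 0.027445784449326927 24.218058586120605
scene 0.015 75 z90 0.126
scene 0.045 119 z90 0.117
scene 0.075 88 z90 0.104
scene 0.105 67 z90 0.08
scene 0.135 68 z90 0.067
scene 0.165 61 z90 0.054
scene 0.195 14 z90 0.043
side -0.015 98 z90 0.137
side 0.015 14 z90 0.135
side 0.075 4 z90 0.092
side 0.105 37 z90 0.078
side 0.135 51 z90 0.068
side 0.165 45 z90 0.054
side 0.195 47 z90 0.041
side 0.225 8 z90 0.029
```

View pics/l4.png

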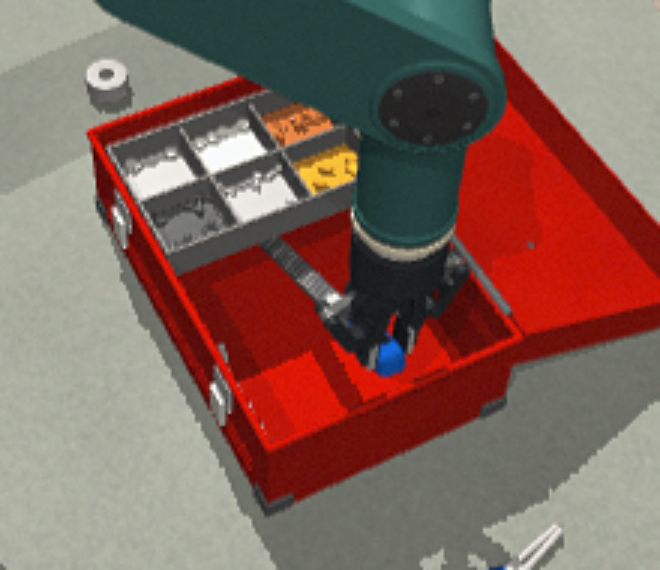

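It is tilting well, at about 23°, and the blade passes well below the tray edge (crop about 265,240).

>>> {"method": "send_rows", "body": {"motion": [0, 0, -0.01, 0, 0, 0, -0.01, 0, 0, 0, -0.01, 0, 0, 0, -0.01, 0, -0.006, 0, -0.008, 0, -0.01, 0, -0.006, 0, -0.012, 0, -0.005, 0, -0.012, 0, -0.005, 0, -0.012, 0, -0.005, 0]}}

```text
t: 12.7
position: [0.5759, -0.2114, 0.2081]
tool_rot: [-180.0, -0.0, 95.2]
force: [-0.4, 0.3, -1.5]
grip_width: 0.0274
grasp_force: 24.2
```

```bash
python3 ang.py l5
```

```text
12.7 [ 0.5759 -0.2114  0.2081] [-0.4  0.3 -1.5] [-0.27 -0.04 -0.  ] 0.027388233573753893 24.158088862895966
scene 0.015 109 z90 0.195
scene 0.045 144 z90 0.183
scene 0.075 106 z90 0.168
scene 0.105 79 z90 0.142
scene 0.135 76 z90 0.128
scene 0.165 70 z90 0.113
scene 0.195 65 z90 0.099
scene 0.225 57 z90 0.085
side -0.015 104 z90 0.205
side 0.015 10 z90 0.202
side 0.105 46 z90 0.14
side 0.135 55 z90 0.127
side 0.165 55 z90 0.113
side 0.195 49 z90 0.098
side 0.225 49 z90 0.083
side 0.255 5 z90 0.069
```

View pics/l5.png

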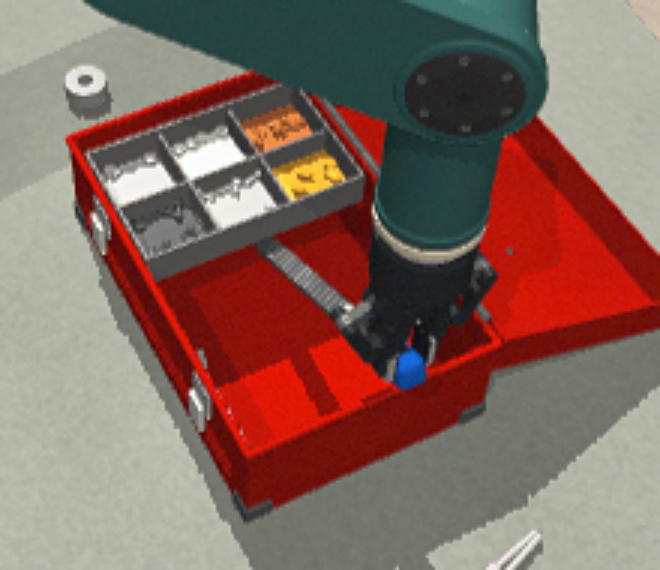

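The file now holds at about 25.5° and has come off the floor, so the blade is close under the tray edge. I'll drop 20 mm, then draw straight back.

>>> {"method": "send_rows", "body": {"motion": [0, 0, 0.01, 0, -0.006, 0, 0.01, 0, -0.014, 0, 0.002, 0, -0.015, 0, 0, 0, -0.015, 0, 0, 0, -0.015, 0, 0, 0, -0.01, 0, 0, 0, 0, 0, 0, 0]}}

```text
t: 13.9
position: [0.5833, -0.2866, 0.1866]
tool_rot: [179.9, 0.1, 95.2]
force: [-0.8, -0.2, 1.7]
grip_width: 0.0273
grasp_force: 24.6
```

```bash
python3 ang.py l6; python3 - <<'E'
from h import *
for n in ["scene","side"]:
    c=manip.camera(n); t=manip.outline_of(n,"tray")[0]["pixels"]; u,v,P=pts(c,t); r=P[P[:,2]>.1]; print("tray",cv2.minAreaRect(r[:,:2].astype(np.float32)),np.percentile(P[:,2],98))
E
```

```text
13.9 [ 0.5833 -0.2866  0.1866] [-0.8 -0.2  1.7] [0.06 0.03 0.07] 0.027317135342398394 24.644727408885956
scene 0.015 129 z90 0.175
scene 0.045 148 z90 0.162
scene 0.075 112 z90 0.147
scene 0.105 88 z90 0.124
scene 0.135 78 z90 0.109
scene 0.165 75 z90 0.094
scene 0.195 71 z90 0.079
scene 0.225 65 z90 0.066
scene 0.255 29 z90 0.051
side -0.015 104 z90 0.183
side 0.015 8 z90 0.18
side 0.075 51 z90 0.148
side 0.105 58 z90 0.123
side 0.135 71 z90 0.108
side 0.165 60 z90 0.094
side 0.195 60 z90 0.081
side 0.225 52 z90 0.066
side 0.255 14 z90 0.051
tray ((0.5424364805221558, 0.09342662245035172), (0.2430708408355713, 0.1504073143005371), 5.686397075653076) 0.11651673463370897
tray ((0.5229672789573669, -0.06039723753929138), (0.4549727141857147, 0.23214706778526306), 87.87334442138672) 0.11677698973876625
```

View pics/l6.png

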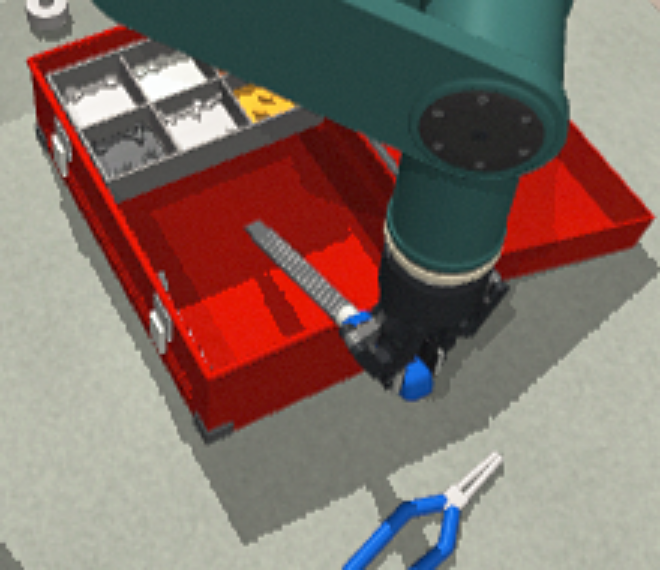

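The blade is clear of the tray, with its point near crop (255,230) inside the open end, and the tray has not moved. Next I'll lift above the rim and draw back, so the blade tip can rest on the end wall's rim while I level the file.

>>> {"method": "send_rows", "body": {"motion": [0, 0, -0.006, 0, 0, 0, -0.014, 0, 0, 0, -0.018, 0, 0, 0, -0.018, 0, 0, 0, -0.018, 0, 0, 0, -0.018, 0, 0, 0, -0.014, 0, 0, 0, -0.006, 0], "grip_force": 60}}

```text
t: 15.3
position: [0.5832, -0.2852, 0.2993]
tool_rot: [179.9, 0.1, 95.3]
force: [-0.7, -0.1, -2.1]
grip_width: 0.0265
grasp_force: 64.2
```

>>> {"method": "send_rows", "body": {"motion": [-0.008, 0, 0, 0, -0.016, 0, 0, 0, -0.02, 0, 0, 0, -0.02, 0, 0, 0, -0.02, 0, 0, 0, -0.02, 0, 0, 0, -0.016, 0, 0, 0, -0.008, 0, 0, 0, 0, 0, 0, 0]}}

```text
t: 16.42
position: [0.5946, -0.4128, 0.2979]
tool_rot: [-180.0, -0.0, 95.2]
force: [0.3, 0.7, -1.5]
grip_width: 0.0265
grasp_force: 64.1
```

```bash
sed -i 's/s<.3)/s<.33)/;s/-.06,.3,/-.06,.33,/' ang.py; python3 ang.py l7
```

```text
16.425 [ 0.5946 -0.4128  0.2979] [ 0.3  0.7 -1.5] [-0.25 -0.    0.06] 0.02646677922950735 64.11015272140503
scene 0.015 198 z90 0.286
scene 0.045 216 z90 0.272
scene 0.075 162 z90 0.257
scene 0.105 111 z90 0.232
scene 0.135 106 z90 0.217
scene 0.165 105 z90 0.203
scene 0.195 98 z90 0.187
scene 0.225 85 z90 0.172
scene 0.255 21 z90 0.158
side -0.015 145 z90 0.295
side 0.045 26 z90 0.267
side 0.075 123 z90 0.26
side 0.105 96 z90 0.233
side 0.135 90 z90 0.219
side 0.165 88 z90 0.204
side 0.195 81 z90 0.189
side 0.225 72 z90 0.174
side 0.255 26 z90 0.16
```

>>> {"method": "send_rows", "body": {"motion": [0, 0, 0.01, 0, 0, 0, 0.016, 0, 0, 0, 0.012, 0, 0, 0, 0.01, 0, 0, 0, 0.012, 0, 0, 0, 0.012, 0, 0, 0, 0.012, 0, 0, 0, 0.012, 0, 0, 0, 0, 0], "grip_force": 20}}

```text
t: 17.75
position: [0.5941, -0.4117, 0.2005]
tool_rot: [-179.9, -0.1, 95.3]
force: [0.7, 2.4, -0.1]
grip_width: 0.0264
grasp_force: 64.7
```

```bash
python3 ang.py l8
```

```text
17.75 [ 0.5941 -0.4117  0.2005] [ 0.7  2.4 -0.1] [ 0.69 -0.02 -0.12] 0.026439629150786025 64.70118999481201
scene 0.015 135 z90 0.191
scene 0.045 171 z90 0.184
scene 0.075 149 z90 0.176
scene 0.105 102 z90 0.161
scene 0.135 92 z90 0.149
scene 0.165 89 z90 0.14
scene 0.195 85 z90 0.132
scene 0.225 85 z90 0.124
scene 0.255 73 z90 0.116
scene 0.285 9 z90 0.108
side -0.015 74 z90 0.197
side 0.045 85 z90 0.184
side 0.075 138 z90 0.178
side 0.105 81 z90 0.164
side 0.135 87 z90 0.15
side 0.165 89 z90 0.142
side 0.195 84 z90 0.133
side 0.225 70 z90 0.125
side 0.255 54 z90 0.116
```

View pics/l8.png

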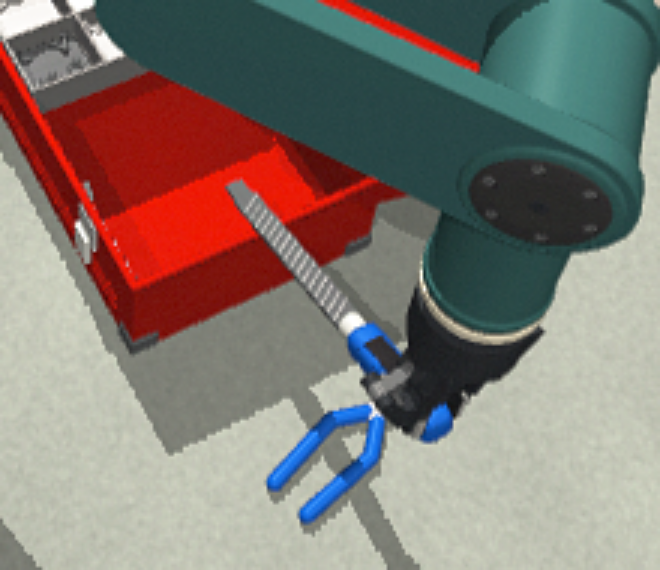

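The blade rests on the rim near crop (300,250) and is levelling, now at about 15.6°. The pliers are clear below.

>>> {"method": "send_rows", "body": {"motion": [0, 0, 0.01, 0, 0, 0, 0.01, 0, 0, 0, 0.01, 0, 0, 0, 0.01, 0, 0, 0, 0.01, 0, 0, 0, 0.01, 0, 0, 0, 0.005, 0, 0, 0, 0, 0]}}

```text
t: 18.95
position: [0.5943, -0.4122, 0.1364]
tool_rot: [-179.9, -0.0, 95.3]
force: [-0.0, -0.8, 0.3]
grip_width: 0.0263
grasp_force: 63.7
```

```bash
python3 ang.py l9
```

```text
18.95 [ 0.5943 -0.4122  0.1364] [-0.  -0.8  0.3] [0.26 0.14 0.14] 0.026288100605152052 63.73635649681091
scene 0.015 112 z90 0.132
scene 0.045 140 z90 0.132
scene 0.075 134 z90 0.132
scene 0.105 87 z90 0.128
scene 0.135 80 z90 0.123
scene 0.165 78 z90 0.123
scene 0.195 79 z90 0.123
scene 0.225 72 z90 0.123
scene 0.255 61 z90 0.124
scene 0.285 29 z90 0.124
side -0.015 22 z90 0.13
side 0.045 113 z90 0.134
side 0.075 147 z90 0.133
side 0.105 76 z90 0.13
side 0.135 96 z90 0.124
side 0.165 94 z90 0.124
side 0.195 86 z90 0.124
side 0.225 82 z90 0.124
side 0.255 75 z90 0.124
side 0.285 31 z90 0.124
```

Level. I'll tighten the grip and lift.

>>> {"method": "send_rows", "body": {"motion": [0, 0, 0, 0, 0, 0, 0, 0, 0, 0, 0, 0, 0, 0, -0.006, 0, 0, 0, -0.012, 0, 0, 0, -0.018, 0, 0, 0, -0.018, 0, 0, 0, -0.018, 0, 0, 0, -0.018, 0, 0, 0, -0.018, 0, 0, 0, -0.018, 0, 0, 0, -0.012, 0], "grip_force": 120}}

```text
t: 20.65
position: [0.5949, -0.4126, 0.2766]
tool_rot: [180.0, 0.1, 95.3]
force: [0.6, -1.0, -2.5]
grip_width: 0.0248
grasp_force: 120.5
```

>>> {"method": "send_rows", "body": {"motion": [0, 0, -0.008, 0, 0, 0, -0.004, 0, 0, 0, 0, 0, 0, 0, 0, 0, 0, 0, 0, 0]}}

```text
t: 21.28
position: [0.5944, -0.4123, 0.2864]
tool_rot: [-180.0, -0.0, 95.3]
force: [0.2, 0.2, -1.7]
grip_width: 0.025
grasp_force: 120.5
```

```bash
python3 ang.py l10; python3 - <<'E'
from h import *
for n in ["scene","side"]:
    c=manip.camera(n)
    for o in ["tray","spanner","pliers","collar"]:
        for q in manip.outline_of(n,o)[:1]:
            u,v,P=pts(c,q["pixels"]); print(n,o,round(q["score"],2),np.round(np.median(P,0),3),np.round(np.percentile(P,2,0),3),np.round(np.percentile(P,98,0),3))
    if n=="scene": cv2.imwrite("pics/end.png",c["image"][110:300,80:360].repeat(2,0).repeat(2,1))
E
```

```text
21.275 [ 0.5944 -0.4123  0.2864] [ 0.2  0.2 -1.7] [-0.22 -0.01 -0.  ] 0.025001444263113595 120.52486181259155
scene 0.015 142 z90 0.281
scene 0.045 191 z90 0.28
scene 0.075 188 z90 0.279
scene 0.105 118 z90 0.275
scene 0.135 110 z90 0.268
scene 0.165 110 z90 0.267
scene 0.195 92 z90 0.266
scene 0.225 87 z90 0.266
scene 0.255 91 z90 0.265
scene 0.285 52 z90 0.264
side -0.015 57 z90 0.281
side 0.045 110 z90 0.282
side 0.075 187 z90 0.28
side 0.105 112 z90 0.276
side 0.135 122 z90 0.269
side 0.165 117 z90 0.268
side 0.195 108 z90 0.267
side 0.225 108 z90 0.267
side 0.255 101 z90 0.265
side 0.285 55 z90 0.265
scene tray 0.84 [0.536 0.094 0.092] [0.424 0.019 0.081] [0.647 0.17  0.116]
scene spanner 0.69 [ 0.469 -0.112  0.009] [ 0.454 -0.171  0.001] [ 0.482 -0.045  0.013]
scene collar 0.53 [0.473 0.341 0.02 ] [ 0.446  0.317 -0.001] [0.491 0.372 0.024]
side tray 0.65 [0.501 0.078 0.093] [0.426 0.012 0.077] [0.612 0.164 0.116]
side pliers 0.57 [ 0.584 -0.347  0.011] [ 0.514 -0.396 -0.001] [ 0.667 -0.316  0.017]
side collar 0.68 [0.464 0.333 0.019] [0.443 0.314 0.005] [0.485 0.361 0.026]
```

View pics/end.png

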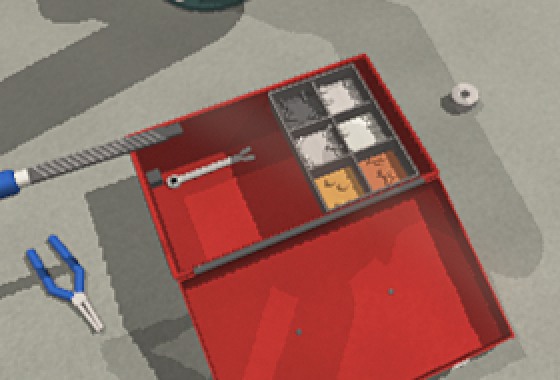

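The final view shows the file level in the air (crop 0–180, 130–185), with its lowest point at about z = 0.26, roughly 14 cm above the rim. The tray, spanner, pliers and collar are where they started.

```bash
python3 -c "
from bench import manip
print(manip.hand_in())"
```

```text
the job is handed in; nothing more can be done
None
```

I drew the file out from under the tray and handed the job in at about 21 s: it is held by its handle, level and still, about 14 cm above the box rim, and the tray, spanner, pliers and collar measured as undisturbed.

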